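# Turn the marker tray round in its case and bolt it

### The arm

A 6-joint arm with a two-finger parallel gripper is mounted at the origin on the work surface; the furniture and walls round the work are solid. World frame = base frame: x ahead of the robot, y to its left, z up, the work surface at z = 0. Lengths are in mm, angles in degrees, forces in N, time in s.
With the tool pointing down it reaches from about 300 to 850 mm from the base axis. Payload 4.2 kg.
Tool frame: the origin (TCP) lies at the very end of the fingers, on their centre line; the grasp point (between the pads) lies 19 mm behind it (env.grasp_offset is the distance from the TCP to the grasp point, in mm); z points along the fingers, y is the line along which they close (so a half turn about z gives the same grasp; the last joint's range is limited). The gripper opens to 91 mm and grips with 3 to 60 N. Pads are 32 mm wide; open, the fingers measure 118 mm over their backs; the gripper's body (76 mm by 178 mm) begins 60 mm behind the grasp point.
Start: joints at [62.51, 18.312, 89.639, -0, 72.044, -1.146], TCP at [255.172, 515.297, 213.976] pointing down, gripper open.
Joint ranges: [-177.97, 177.97], [-48.28, 115.42], [12.27, 149.76], [-77.06, 257.06], [2.81, 150.46], [-146.56, 146.56]. Speed limits (degrees/s): [147.25, 147.25, 180, 180, 180, 180].

### API

Orientations are given as [roll, pitch, yaw] about the fixed x, y, z axes, in that order (R = Rz(yaw) Ry(pitch) Rx(roll)).
In Python, from workcell import env gives the robot as it stands. The module is installed in compiled form; this text tells all that it offers.
- The arm moves only by the tool send_rows, never from a script. Its argument "motion" is a list of rows, each an object of numbers: "tx", "ty", "tz": the shift along the tool's x, y, z in units of 500 mm (1.0 is 500 mm); "rx", "ry", "rz": the turn, a rotation vector about the tool's x, y, z in units of 30 degrees (1.0 is 30 degrees); "gripper": the closure, from -1 (fully open) to 1 (shut). In form: [{"tx": .., "ty": .., "tz": .., "rx": .., "ry": .., "rz": .., "gripper": ..}, ...]. A call has 1 to 12 rows; each row shifts and turns the commanded pose from where the row before left it, along the tool's axes as they then stand; what a row does not reach is not made up. A row lasts 1/8 s, in which the tool goes at most 62.5 mm and 10.7 degrees, less where a joint would pass 70% of its speed; a pose out of reach is approached as far as the arm can. A call with a number of a shift or a turn outside -1 to 1 is refused whole. A call with a gripper value outside its range is refused whole. The fingers move at their own pace and stop on an object; "grip_force" is the grip in N (left out, the last holds). Time passes only in rows, so rows that do not move let the fingers close. It gives the time, the measured TCP pose, the force, the opening and the grip force at its end, in the units of the state.
- env.state(): the state, without advancing time (a new reading comes with each control period).
- env.grab_frame(name): name is "scene" or "top" or "wrist"; returns a dict with "frame" (400x640x3 uint8, red, green, blue), "vertical_fov" (degrees; the focal length in pixels is half the picture's height over the tangent of half this angle, whatever the lens; pixels are square), "cx", "cy" (the principal point, pixels), "rvec" (rotation vector, rad) and "tvec" (3), from world to camera coordinates, as OpenCV has them; the wrist camera has in their place "T_tool_cam" (4x4, takes a point from camera to tool coordinates, whose origin is the TCP and whose axes are the flange's). Camera axes: x right, y down, z forward; pixel columns grow to the right and rows downward; lengths in mm; the calibration is good to about 2 mm. The wrist camera is an equidistant fisheye: a pixel r from the principal point sees the ray r / f radians off the axis. A picture is of the moment at which its call begins: read the wrist's pose just before it. There is no depth.
- env.job_done(): hands the job in; it is judged then, once.
The state is a dict: "time_s": time; "qpos": joint angles; "qvel": joint speeds; "effort": joint torques, N m; "ee_pos": TCP position; "ee_rot": TCP orientation; "force": force on the tool from outside, world axes, zero at the start; "torque": the same for the moment, N m; "gripper_width": finger opening in mm; "gripper_force": force on a finger pad.
Only numpy, scipy, OpenCV 4.12 (cv2) and the standard library are available. Lean on these libraries where they do the work, as an engineer would, in place of code of your own. Each camera call takes 0.05 s, during which the arm holds its last target. There are 200 camera calls.

### The job

The marker tray was put into its wooden case the wrong way round: its tall yellow block sits at the bolt, so the bolt cannot close. Lift the tray clear by its square post, turn it half a turn while keeping it level so that both markers stay in their grooves, and lower it fully home with its steel staple at the bolt end; do not drop it. Then slide the bolt all the way in through the staple, let go, and leave the other things on the table where they are.

Things in the scene. Friction and masses are not known exactly. Their poses are not given: they have to be found in the camera images.
- case: brown wooden open case fixed to the table; cavity 180 x 108 mm, walls 12 mm, rim 36 mm and cavity floor 6 mm above the table. Origin at table level under the cavity's centre; x, the long axis, points to the bolt's end (wide end block, out to 152 mm; the other end 102 mm); z up. The tray has 2 mm play on each side; the cavity's top 6 mm slopes out by 3 mm as a lead-in
- tray_post (a point): grip point on the tray's dark square post (24 x 24 mm, faces parallel to the tray's sides, grip either pair), in the tray's middle, 62 mm above its underside (68 mm above the table when home); post top 84, main body 28 mm above underside. Pale wooden tray 176 x 104 mm, 0.32 kg, balanced, grip firmly. x: long axis, to the staple's end; yellow block (top 54 mm above underside) at the -x end; z up
- tray_staple (a point): steel staple on the tray's top face at its +x end, 80 mm from the post's axis, the bolt's way through it; opening 21 mm wide, 16 mm high; this point is in the middle of the opening, 36 mm above the tray's underside; axes as tray_post
- marker_red_mid (a point): centre of the white marker with red cap, 136 x 16 x 16 mm, lying loose in one of the tray's two long grooves (22 mm wide, 12 mm deep, 30 mm either side of the post's axis)
- marker_blue_mid (a point): centre of the white marker with blue cap, the same size, lying loose in the other groove
- bolt_knob (a point): grip point on the axis of the bolt's red upright round knob (16 mm diameter), 68 mm above the table; its thick part spans 59 to 80 mm above the table. Steel rails beside the bolt, 7 to 12 mm from its centre line, reach 47 mm above the table. The knob lies over the case's x axis
- bolt (a joint): slide of the bolt, m: 0 fully open (knob 148 mm from the case's origin along case x), 0.036 fully shut (knob 112 mm); grows as the knob moves along the case's -x; friction 1.5 N, stays where left. Bar 12 mm wide, 8 mm thick, underside 39 mm above the table. The yellow block stops it at about 0.012
- jar_orange: bystander: closed ink jar with orange lid, 74 mm diameter, 85 mm high; origin under its centre
- jar_navy: bystander: closed ink jar with navy lid, 74 mm diameter, 85 mm high; origin under its centre
- tape_roll: bystander: roll of cream masking tape, 120 mm diameter, 50 mm high; origin under its centre
- ink_tub: bystander: open lime-green ink tub, 130 mm diameter, 66 mm high; origin under its centre

How it is judged:
By the outcome, as a careful person would: the job done as asked, in the order asked, and still so for the second after the job is handed in, with the robot touching nothing.
It also fails if it takes over 58 s, if anything falls off the work surface, if the arm or the gripper's body presses on something with over 40 N, if the wrist force passes 120 N, or if a joint passes its speed limit or range.

## Working session

There is one attempt and no reset: what is moved stays moved. The work goes in short steps, Python scripts to look and compute and a tool call to move; the robot and the scene stay as the last step left them, time stands still between calls to the robot, and variables do not carry over. Pictures are saved under pics/ and viewed, at most 10 in all, crops included, and the job is handed in when it is done.

Besides the shell and the picture viewer there is one more tool, called as name(argument=value, ...), one argument or row to a line, values as JSON. send_rows: Moves the arm, as the interface text tells. Shifts and turns lie within -1 to 1; 1 stands for 500 mm of shift or 30 degrees of turn. Its arguments: {"type":"object","properties":{"motion":{"type":"array"},"grip_force":{"type":"number"}},"required":["motion"]}

```bash
mkdir -p pics; cat > h.py <<'E'
import numpy as np, cv2
from workcell import env
def grab(n,save=None):
    s=env.state(); g=env.grab_frame(n); g['s']=s
    if save: cv2.imwrite('pics/'+save+'.png',cv2.cvtColor(np.asarray(g['frame']),cv2.COLOR_RGB2BGR))
    return g
def rot(r):
    from scipy.spatial.transform import Rotation as R
    return R.from_euler('xyz',r,degrees=True).as_matrix()
def ray(g,u,v):
    f=200/np.tan(np.radians(g['vertical_fov'])/2)
    x,y=u-g['cx'],v-g['cy']
    if 'rvec' in g:
        R=cv2.Rodrigues(np.array(g['rvec'],float))[0]; t=np.array(g['tvec'],float).ravel()
        return -R.T@t, R.T@np.array([x/f,y/f,1])
    r=np.hypot(x,y)+1e-9; th=r/f
    T=np.array(g['T_tool_cam']); d=T[:3,:3]@np.array([x/r*np.sin(th),y/r*np.sin(th),np.cos(th)])
    Rt=rot(g['s']['ee_rot']); return np.array(g['s']['ee_pos'])+Rt@T[:3,3], Rt@d
def onz(g,u,v,z):
    o,d=ray(g,u,v); return o+d*(z-o[2])/d[2]
E
python3 - <<'E'
from h import *
print(env.state())
for n in('top','scene'):
    g=grab(n,n+'0'); print(n,g['vertical_fov'],g['cx'],g['cy'],ray(g,320,200))
E
```

```text
{'time_s': 0.0, 'qpos': array([ 6.25100916e+01,  1.83493489e+01,  8.97056368e+01,  7.38749345e-04,
        7.20411563e+01, -1.14683074e+00]), 'qvel': array([ 0.08084894, -0.02854846, -0.07106553,  0.08045931, -0.04043489,
       -0.02646265]), 'effort': array([-9.18880323e-04, -4.12445748e+01, -2.31980091e+01,  7.26771913e-02,
        4.55685973e-02, -1.54799482e-04]), 'ee_pos': array([254.93246148, 514.85404531, 213.14844623]), 'ee_rot': array([-1.79903891e+02, -2.62647962e-03,  1.53656692e+02]), 'force': array([-0.60995458, -1.00165609,  0.1601004 ]), 'torque': array([ 0.05550019, -0.06122043,  0.04199803]), 'gripper_force': 0.0, 'gripper_width': 90.74545606180556}
top 49.26727269202448 313.93190770059516 195.9802445297765 (array([ 305.32714756,   71.72723815, 1302.50181527]), array([ 0.1527086, -0.006435 , -0.9883912]))
scene 52.22429662643593 309.10792539968406 204.15675374989797 (array([ -89.46051755, -567.34104881,  786.07927414]), array([ 0.5475878 ,  0.55787186, -0.62429396]))
```

View pics/top0.png

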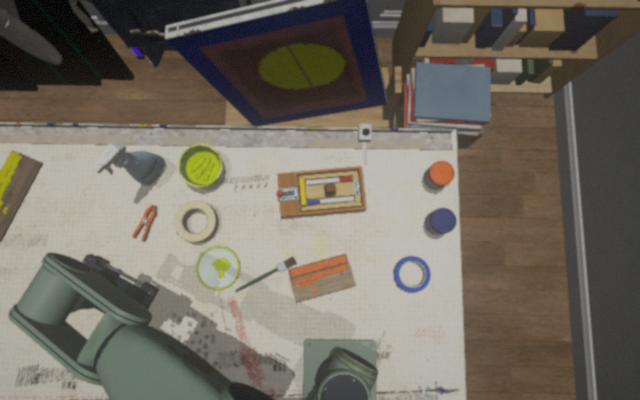

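View pics/scene0.png

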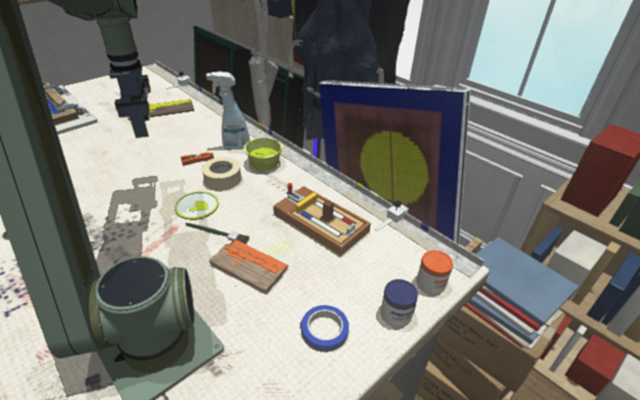

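The top view shows the case at about (322,192), with the bolt knob at its left (281,195) and the dark post near (330,187). The jars are at (440,175) and (440,221), the tape at (196,222) and the tub at (201,167). The scene view agrees, with the knob at (290,188) and the post at (326,210). Next I'll measure.

```bash
python3 - <<'E'
from h import *
T=grab('top'); S=grab('scene')
def cents(g,box,f):
    x0,y0,x1,y1=box; im=np.asarray(g['frame'])[y0:y1,x0:x1]
    h=cv2.cvtColor(im,cv2.COLOR_RGB2HSV).astype(int); m=f(h,im.astype(int)).astype(np.uint8)
    n,l,s,c=cv2.connectedComponentsWithStats(m)
    return [(s[i,4],(c[i]+[x0,y0]).round(1),s[i,:4]+[x0,y0,0,0]) for i in np.argsort(-s[1:,4])[:4]+1] if n>1 else []
red=lambda h,i:((h[...,0]<6)|(h[...,0]>172))&(h[...,1]>150)&(h[...,2]>80)
yel=lambda h,i:(abs(h[...,0]-25)<7)&(h[...,1]>150)&(h[...,2]>150)
dark=lambda h,i:(h[...,2]<95)
blue=lambda h,i:(abs(h[...,0]-112)<14)&(h[...,1]>110)
TB=(270,160,375,222); SB=(268,176,375,256)
for n,f in(('red',red),('yel',yel),('dark',dark),('blue',blue)):
    for nm,g,B in(('T',T,TB),('S',S,SB)):
        print(n,nm,[(int(a),c.tolist(),b.tolist()) for a,c,b in cents(g,B,f)])
im=np.asarray(T['frame'])[160:222,270:375]; a=cv2.resize(im,None,fx=7.5,fy=7.5,interpolation=cv2.INTER_CUBIC)
cv2.imwrite('pics/tc.png',cv2.cvtColor(a,cv2.COLOR_RGB2BGR))
for u,v,z in((281,195,80),(330,187,90),(322,192,36),(440,172,85),(440,220,85),(201,165,66),(196,222,50),(395,125,0)): print(u,v,onz(T,u,v,z).round())
E
```

```text
red T [(7, [279.0, 192.3], [278, 191, 3, 3])]
red S [(25, [347.2, 220.4], [343, 218, 9, 6]), (12, [289.4, 185.4], [288, 184, 4, 5])]
yel T [(112, [302.1, 191.5], [299, 179, 7, 26])]
yel S [(90, [306.3, 199.0], [296, 192, 21, 15])]
dark T [(35, [329.5, 193.0], [326, 191, 9, 5])]
dark S [(617, [318.3, 233.0], [274, 207, 95, 48]), (169, [363.1, 180.4], [348, 176, 27, 15]), (158, [327.3, 213.1], [321, 204, 13, 18]), (45, [362.0, 189.7], [355, 184, 15, 12])]
blue T [(2, [313.5, 202.0], [313, 202, 2, 1])]
blue S [(31, [306.1, 214.7], [302, 212, 10, 7])]
281 195 [507. 175.  80.]
330 187 [530.  36.  90.]
322 192 [525.  58.  36.]
440 172 [ 580. -277.   85.]
440 220 [ 443. -273.   85.]
201 165 [593. 412.  66.]
196 222 [428. 420.  50.]
395 125 [ 746. -166.    0.]
```

View pics/tc.png

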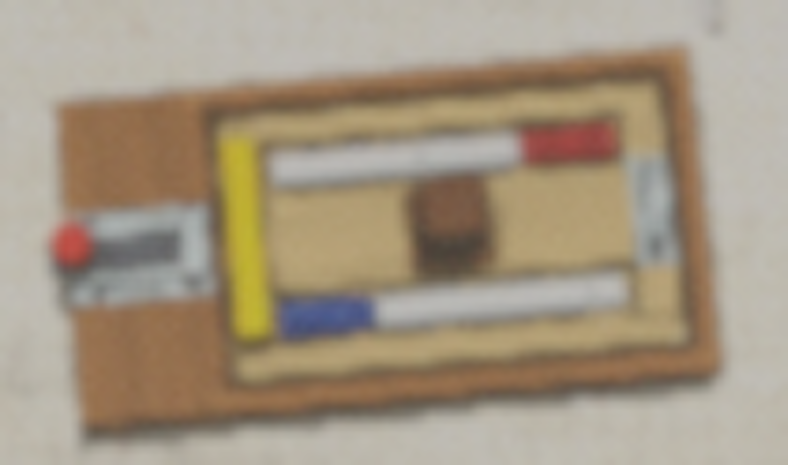

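The crop (7.5x) shows the rim corners at (58,103), (687,46), (720,377) and (85,435). The knob top is at (70,243) and the post top is centred at about (450,208). The staple is at the right end and the yellow block at the left.

```bash
python3 - <<'E'
from h import *
T=grab('top')
c=lambda u,v,z: onz(T,270+(u+.5)/7.5-.5,160+(v+.5)/7.5-.5,z)[:2]
a,b,d,e=[c(*p,36) for p in((58,103),(687,46),(720,377),(85,435))]
print(a,b,d,e,[np.linalg.norm(x) for x in(a-b,d-e,a-e,b-d)],'want 254,132')
ax=(a-b+e-d); ax/=np.linalg.norm(ax); cen=(a+b+d+e)/4-25*ax
print('yaw',np.degrees(np.arctan2(ax[1],ax[0])),'origin',cen)
k=c(70,243,80);p=c(450,208,90);print('knob',k,'post',p,(k-p),np.linalg.norm(k-p))
print('knob ang',np.degrees(np.arctan2(*(k-p)[::-1])))
E
```

```text
[578.94182661 191.53607804] [606.41174515 -57.27167808] [474.27549388 -70.27457677] [447.0796132  176.77816063] [np.float64(250.3195875861253), np.float64(248.54510854147503), np.float64(132.68549073461435), np.float64(132.7744865362541)] want 254,132
yaw 96.29112884724046 origin [529.41668006  35.34254761]
knob [515.24919082 181.075546  ] post [529.44875215  37.39757103] [-14.19956134 143.67797497] 144.37793471951477
knob ang 95.64416064268727
```

send_rows(
  motion=[
    {"tx":-0.0764,"ty":-0.0512,"gripper":-1},
    {"tx":-0.0764,"ty":-0.0512,"gripper":-1},
    {"tx":-0.0764,"ty":-0.0512,"gripper":-1},
    {"tx":-0.0764,"ty":-0.0512,"gripper":-1},
    {"tx":-0.0764,"ty":-0.0512,"gripper":-1},
    {"tx":-0.0764,"ty":-0.0512,"gripper":-1},
    {"tx":-0.0764,"ty":-0.0512,"gripper":-1},
    {"tx":-0.0764,"ty":-0.0512,"gripper":-1},
    {"tx":-0.0764,"ty":-0.0512,"gripper":-1},
    {"tx":-0.0764,"ty":-0.0512,"gripper":-1},
    {"tx":-0.0764,"ty":-0.0512,"gripper":-1},
    {"tx":-0.0764,"ty":-0.0512,"gripper":-1},
  ],
)

```text
invalid input at $.motion[0]: expected keys tx, ty, tz, rx, ry, rz, gripper
```

send_rows(
  motion=[
    {"rz":0.34,"gripper":-1},
    {"rz":0.34,"gripper":-1},
    {"rz":0.34,"gripper":-1},
    {"rz":0.34,"gripper":-1},
    {"rz":0.34,"gripper":-1},
    {"rz":0.34,"gripper":-1},
    {"rz":0.34,"gripper":-1},
    {"rz":0.34,"gripper":-1},
    {"rz":0.34,"gripper":-1},
    {"rz":0.34,"gripper":-1},
    {"rz":0.34,"gripper":-1},
    {"rz":0.34,"gripper":-1},
  ],
)

```text
invalid input at $.motion[0]: expected keys tx, ty, tz, rx, ry, rz, gripper
```

send_rows(
  motion=[
    {"rz":0.28,"gripper":-1},
    {"rz":0.28,"gripper":-1},
    {"rz":0.28,"gripper":-1},
    {"gripper":-1},
    {"gripper":-1},
  ],
)

```text
invalid input at $.motion[0]: expected keys tx, ty, tz, rx, ry, rz, gripper
```

```bash
python3 - <<'E'
from h import *
g=grab('wrist','w1'); s=env.state(); print(s['time_s'],s['ee_pos'],s['ee_rot'],s['force'],g['vertical_fov'],g['cx'],g['cy'],g['T_tool_cam'])
E
```

```text
0.3 [255.11226986 515.1723351  213.68252148] [-1.79970917e+02 -1.52203975e-03  1.53656399e+02] [-0.42475074  0.40575517  0.05684794] 65.70646984690485 317.4265971458017 198.75584079132742 [[-1.41689649e-03 -9.57055909e-01 -2.89899948e-01  8.26025648e+01]
 [ 9.99998952e-01 -1.26946787e-03 -6.96596472e-04  2.71891766e-01]
 [ 2.98663101e-04 -2.89900631e-01  9.57056704e-01 -1.71049355e+02]
 [ 0.00000000e+00  0.00000000e+00  0.00000000e+00  1.00000000e+00]]
```

View pics/w1.png

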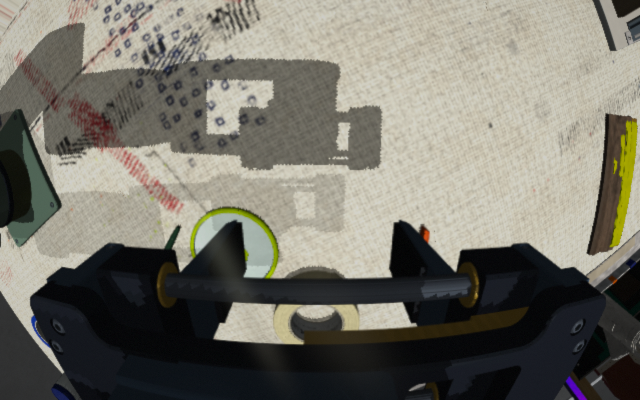

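The pictures cost no harm; every key is required in a row. The wrist view shows the fingers at row 250 and sees the tool's +x side, so I'll stop short of the case and look at it from there.

send_rows(
  motion=[
    {"tx":-0.0635,"ty":-0.057,"tz":0,"rx":0,"ry":0,"rz":0,"gripper":-1},
    {"tx":-0.0635,"ty":-0.057,"tz":0,"rx":0,"ry":0,"rz":0,"gripper":-1},
    {"tx":-0.0635,"ty":-0.057,"tz":0,"rx":0,"ry":0,"rz":0,"gripper":-1},
    {"tx":-0.0635,"ty":-0.057,"tz":0,"rx":0,"ry":0,"rz":0,"gripper":-1},
    {"tx":-0.0635,"ty":-0.057,"tz":0,"rx":0,"ry":0,"rz":0,"gripper":-1},
    {"tx":-0.0635,"ty":-0.057,"tz":0,"rx":0,"ry":0,"rz":0,"gripper":-1},
    {"tx":-0.0635,"ty":-0.057,"tz":0,"rx":0,"ry":0,"rz":0,"gripper":-1},
    {"tx":-0.0635,"ty":-0.057,"tz":0,"rx":0,"ry":0,"rz":0,"gripper":-1},
    {"tx":-0.0635,"ty":-0.057,"tz":0,"rx":0,"ry":0,"rz":0,"gripper":-1},
    {"tx":-0.0635,"ty":-0.057,"tz":0,"rx":0,"ry":0,"rz":0,"gripper":-1},
    {"tx":-0.0635,"ty":-0.057,"tz":0,"rx":0,"ry":0,"rz":0,"gripper":-1},
    {"tx":-0.0635,"ty":-0.057,"tz":0,"rx":0,"ry":0,"rz":0,"gripper":-1},
  ],
)

```text
time_s: 1.8
ee_pos: [445.2, 38.4, 214.1]
ee_rot: [180.0, 0.0, 153.7]
force: [0.8, 1.0, 0.8]
gripper_width: 91.1
gripper_force: 0.0
```

send_rows(
  motion=[
    {"tx":0,"ty":0,"tz":0,"rx":0,"ry":0,"rz":0.34,"gripper":-1},
    {"tx":0,"ty":0,"tz":0,"rx":0,"ry":0,"rz":0.34,"gripper":-1},
    {"tx":0,"ty":0,"tz":0,"rx":0,"ry":0,"rz":0.34,"gripper":-1},
    {"tx":0,"ty":0,"tz":0,"rx":0,"ry":0,"rz":0.34,"gripper":-1},
    {"tx":0,"ty":0,"tz":0,"rx":0,"ry":0,"rz":0.34,"gripper":-1},
    {"tx":0,"ty":0,"tz":0,"rx":0,"ry":0,"rz":0.34,"gripper":-1},
    {"tx":0,"ty":0,"tz":0,"rx":0,"ry":0,"rz":0.34,"gripper":-1},
    {"tx":0,"ty":0,"tz":0,"rx":0,"ry":0,"rz":0.34,"gripper":-1},
    {"tx":0,"ty":0,"tz":0,"rx":0,"ry":0,"rz":0.34,"gripper":-1},
    {"tx":0,"ty":0,"tz":0,"rx":0,"ry":0,"rz":0.34,"gripper":-1},
    {"tx":0,"ty":0,"tz":0,"rx":0,"ry":0,"rz":0.34,"gripper":-1},
    {"tx":0,"ty":0,"tz":0,"rx":0,"ry":0,"rz":0.34,"gripper":-1},
  ],
)

```text
time_s: 3.3
ee_pos: [444.8, 39.7, 214.0]
ee_rot: [-180.0, -0.0, 30.9]
force: [0.5, -0.5, -0.8]
gripper_width: 91.3
gripper_force: 0.0
```

send_rows(
  motion=[
    {"tx":0,"ty":0,"tz":0,"rx":0,"ry":0,"rz":0.28,"gripper":-1},
    {"tx":0,"ty":0,"tz":0,"rx":0,"ry":0,"rz":0.28,"gripper":-1},
    {"tx":0,"ty":0,"tz":0,"rx":0,"ry":0,"rz":0.28,"gripper":-1},
    {"tx":0,"ty":0,"tz":0,"rx":0,"ry":0,"rz":0,"gripper":-1},
    {"tx":0,"ty":0,"tz":0,"rx":0,"ry":0,"rz":0,"gripper":-1},
  ],
)

```text
time_s: 3.92
ee_pos: [444.8, 39.7, 214.0]
ee_rot: [-180.0, -0.0, 6.2]
force: [-0.5, 0.2, 0.4]
gripper_width: 91.1
gripper_force: 0.0
```

```bash
python3 - <<'E'
from h import *
g=grab('wrist','w2'); s=env.state(); print(s['time_s'],s['ee_pos'],s['ee_rot'],s['force'],s['qpos'])
import pickle; g['frame']=np.asarray(g['frame']); pickle.dump({k:g[k] for k in g},open('w2.pkl','wb'))
E
```

```text
3.975 [444.78674636  39.75317623 213.94322519] [-1.79995099e+02 -9.00118154e-04  6.14927544e+00] [ 0.10202513  0.46185321 -0.31394252] [3.62790598e+00 6.66610384e+00 1.05169642e+02 5.31769405e-03
 6.81635706e+01 8.74766526e+01]
```

View pics/w2.png

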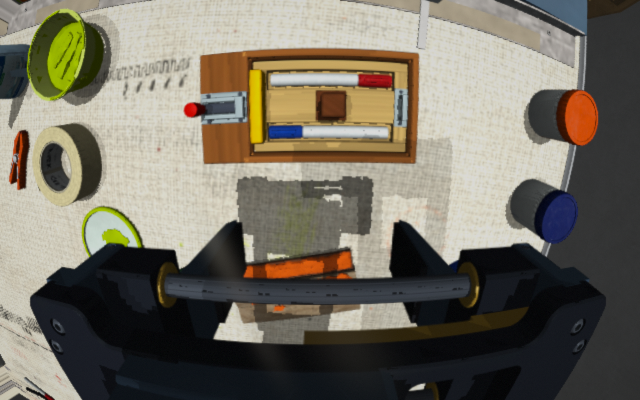

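The view is clear: rim corners at about (201,55), (417,51), (416,162) and (203,163), post top at (332,105), knob top at (191,110). I'll refine these by mask.

```bash
python3 - <<'E'
from h import *
import pickle; g=pickle.load(open('w2.pkl','rb')); im=g['frame']; h=cv2.cvtColor(im,cv2.COLOR_RGB2HSV).astype(int)
def comp(m,u,v,box):
    k=np.zeros(m.shape,np.uint8); x0,y0,x1,y1=box; k[y0:y1,x0:x1]=m[y0:y1,x0:x1]
    return (cv2.connectedComponents(k)[1]==cv2.connectedComponents(k)[1][v,u])&(k>0)
def rect(m,z,nm):
    c=max(cv2.findContours(m.astype(np.uint8),cv2.RETR_EXTERNAL,cv2.CHAIN_APPROX_NONE)[0],key=len)[:,0]
    P=np.array([onz(g,*p,z)[:2] for p in c],np.float32); r=cv2.minAreaRect(P); print(nm,m.sum(),r,'bbox',c.min(0),c.max(0))
wood=(h[...,1]>95)&(h[...,0]<28)
rect(comp(wood,208,80,(190,40,430,175)),36,'case')
for t in (90,110,130):
    pm=(h[...,2]<t)&(h[...,0]<15); 
    try: rect(comp(pm,332,100,(310,80,356,128)),90,'post')
    except Exception as e: print(e)
red=((h[...,0]<6)|(h[...,0]>172))&(h[...,1]>150)&(h[...,2]>70)
rect(comp(red,191,109,(175,95,203,125)),78,'knob')
yel=(abs(h[...,0]-26)<5)&(h[...,1]>170)
rect(comp(yel,257,105,(245,60,272,150)),60,'yel')
a=cv2.resize(im[45:175,175:425],None,fx=3.2,fy=3.2,interpolation=cv2.INTER_CUBIC); cv2.imwrite('pics/w2c.png',a[...,::-1])
E
```

```text
case 19156 ((528.6237182617188, 59.487205505371094), (129.4662628173828, 251.2523956298828), 6.109284400939941) bbox [200  49] [418 163]
max() iterable argument is empty
post 863 ((530.4805908203125, 36.975791931152344), (26.789915084838867, 27.40627670288086), 6.569660663604736) bbox [316  91] [345 119]
post 863 ((530.4805908203125, 36.975791931152344), (26.789915084838867, 27.40627670288086), 6.569660663604736) bbox [316  91] [345 119]
knob 156 ((516.0027465820312, 179.76075744628906), (13.64768123626709, 15.094252586364746), 2.0510904788970947) bbox [184 103] [197 116]
yel 1134 ((522.9031372070312, 112.1653823852539), (79.23992156982422, 17.230783462524414), 5.250345706939697) bbox [249  69] [265 143]
```

View pics/w2c.png

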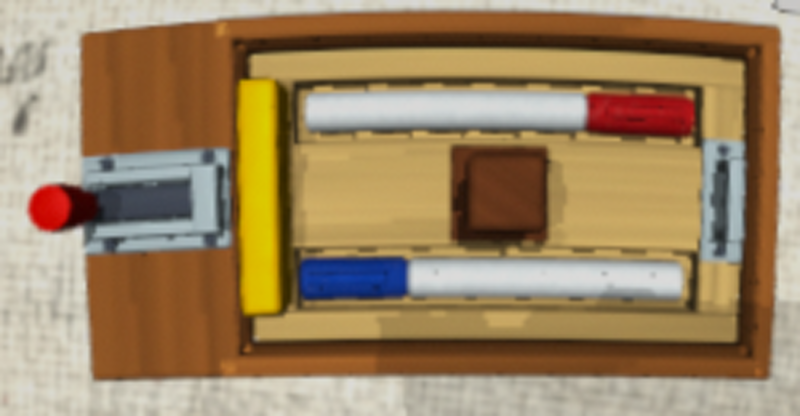

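The crop (3.2x) shows the post's top face at x 470–547, y 150–230, on a wider base. The knob top is at (50,208), the staple at (722,200), and both markers are in their grooves.

```bash
python3 - <<'E'
from h import *
import pickle; g=pickle.load(open('w2.pkl','rb'))
c=lambda u,v,z: onz(g,175+(u+.5)/3.2-.5,45+(v+.5)/3.2-.5,z)[:2].round(1)
q=[c(*p,90) for p in((470,150),(547,150),(547,230),(470,230))]
print('post',c(508.5,190,90),[np.linalg.norm(q[i]-q[i-1]).round(1) for i in range(4)])
k=c(50,208,80); print('knob',k)
s=c(722,200,48); print('staple',s); p=c(508.5,190,90)
print('ang knob-post',np.degrees(np.arctan2(*(k-p)[::-1])),np.linalg.norm(k-p),'knob-staple',np.degrees(np.arctan2(*(k-s)[::-1])),np.linalg.norm(k-s))
for z,P in((36,((83,33),(778,28),(768,377),(94,379))),(38,((243,45),(747,48),(742,345),(247,345)))): 
    r=cv2.minAreaRect(np.float32([c(*x,z) for x in P])); print('rect',r)
E
```

```text
post [531.7  34.2] [np.float64(23.8), np.float64(22.6), np.float64(23.9), np.float64(22.6)]
knob [515.9 179.1]
staple [539.1 -41.2]
ang knob-post 96.2229871176001 145.7588762305747 knob-staple 96.01171363356413 221.51823852676333
rect ((528.8690185546875, 59.63890075683594), (129.17489624023438, 250.32797241210938), 6.122821807861328)
rect ((532.4918823242188, 35.521080017089844), (107.83590698242188, 178.47946166992188), 6.304742813110352)
```

send_rows(
  motion=[
    {"tx":0.0342,"ty":0.0056,"tz":0,"rx":0,"ry":0,"rz":0,"gripper":-1},
    {"tx":0.0342,"ty":0.0056,"tz":0,"rx":0,"ry":0,"rz":0,"gripper":-1},
    {"tx":0.0342,"ty":0.0056,"tz":0,"rx":0,"ry":0,"rz":0,"gripper":-1},
    {"tx":0.0342,"ty":0.0056,"tz":0,"rx":0,"ry":0,"rz":0,"gripper":-1},
    {"tx":0.0342,"ty":0.0056,"tz":0,"rx":0,"ry":0,"rz":0,"gripper":-1},
    {"tx":0,"ty":0,"tz":0.05,"rx":0,"ry":0,"rz":0,"gripper":-1},
    {"tx":0,"ty":0,"tz":0.05,"rx":0,"ry":0,"rz":0,"gripper":-1},
    {"tx":0,"ty":0,"tz":0.05,"rx":0,"ry":0,"rz":0,"gripper":-1},
    {"tx":0,"ty":0,"tz":0.05,"rx":0,"ry":0,"rz":0,"gripper":-1},
    {"tx":0,"ty":0,"tz":0.03,"rx":0,"ry":0,"rz":0,"gripper":-1},
    {"tx":0,"ty":0,"tz":0,"rx":0,"ry":0,"rz":0,"gripper":-1},
    {"tx":0,"ty":0,"tz":0,"rx":0,"ry":0,"rz":0,"gripper":-1},
  ],
)

```text
time_s: 5.48
ee_pos: [532.2, 34.9, 99.8]
ee_rot: [180.0, -0.1, 6.1]
force: [-0.4, -0.0, 0.4]
gripper_width: 90.9
gripper_force: 0.0
```

send_rows(
  motion=[
    {"tx":0,"ty":0,"tz":0.03,"rx":0,"ry":0,"rz":0,"gripper":-1},
    {"tx":0,"ty":0,"tz":0.03,"rx":0,"ry":0,"rz":0,"gripper":-1},
    {"tx":0,"ty":0,"tz":0.02,"rx":0,"ry":0,"rz":0,"gripper":-1},
    {"tx":0,"ty":0,"tz":0.02,"rx":0,"ry":0,"rz":0,"gripper":-1},
    {"tx":0,"ty":0,"tz":0,"rx":0,"ry":0,"rz":0,"gripper":-1},
    {"tx":0,"ty":0,"tz":0,"rx":0,"ry":0,"rz":0,"gripper":-1},
  ],
)

```text
time_s: 6.22
ee_pos: [531.7, 34.9, 49.1]
ee_rot: [-180.0, -0.0, 6.1]
force: [-0.3, -0.7, 0.1]
gripper_width: 91.6
gripper_force: 0.0
```

```bash
python3 - <<'E'
from h import *
g=grab('wrist','w3'); s=env.state(); print(s['time_s'],s['ee_pos'],s['ee_rot'],s['force'])
E
```

```text
6.275 [531.75741391  34.86419246  49.30611017] [-1.79999851e+02 -5.59250098e-02  6.05598729e+00] [-0.26382986 -0.88293396  0.3542991 ]
```

View pics/w3.png

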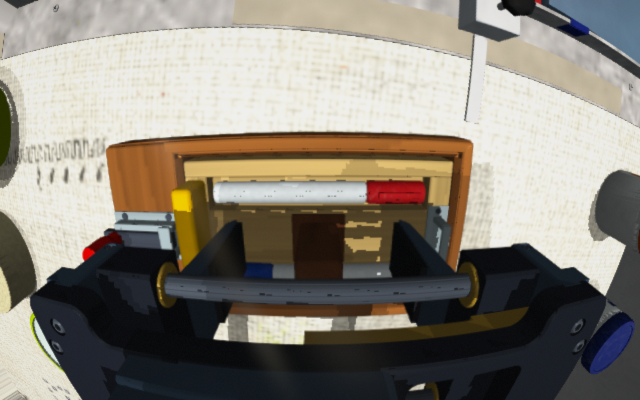

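The post (about (318,245)) stands centred between the fingers and nothing touches. I'll grip it.

send_rows(
  grip_force=50,
  motion=[
    {"tx":0,"ty":0,"tz":0,"rx":0,"ry":0,"rz":0,"gripper":0},
    {"tx":0,"ty":0,"tz":0,"rx":0,"ry":0,"rz":0,"gripper":0},
    {"tx":0,"ty":0,"tz":0,"rx":0,"ry":0,"rz":0,"gripper":1},
    {"tx":0,"ty":0,"tz":0,"rx":0,"ry":0,"rz":0,"gripper":1},
    {"tx":0,"ty":0,"tz":0,"rx":0,"ry":0,"rz":0,"gripper":1},
    {"tx":0,"ty":0,"tz":0,"rx":0,"ry":0,"rz":0,"gripper":1},
    {"tx":0,"ty":0,"tz":0,"rx":0,"ry":0,"rz":0,"gripper":1},
    {"tx":0,"ty":0,"tz":0,"rx":0,"ry":0,"rz":0,"gripper":1},
  ],
)

```text
time_s: 7.28
ee_pos: [531.4, 34.8, 49.0]
ee_rot: [180.0, -0.0, 6.1]
force: [-0.6, -0.2, -0.5]
gripper_width: 23.8
gripper_force: 50.0
```

send_rows(
  motion=[
    {"tx":0,"ty":0,"tz":-0.006,"rx":0,"ry":0,"rz":0,"gripper":1},
    {"tx":0,"ty":0,"tz":-0.01,"rx":0,"ry":0,"rz":0,"gripper":1},
    {"tx":0,"ty":0,"tz":-0.01,"rx":0,"ry":0,"rz":0,"gripper":1},
    {"tx":0,"ty":0,"tz":-0.014,"rx":0,"ry":0,"rz":0,"gripper":1},
    {"tx":0,"ty":0,"tz":-0.014,"rx":0,"ry":0,"rz":0,"gripper":1},
    {"tx":0,"ty":0,"tz":-0.018,"rx":0,"ry":0,"rz":0,"gripper":1},
    {"tx":0,"ty":0,"tz":-0.018,"rx":0,"ry":0,"rz":0,"gripper":1},
    {"tx":0,"ty":0,"tz":-0.018,"rx":0,"ry":0,"rz":0,"gripper":1},
    {"tx":0,"ty":0,"tz":-0.018,"rx":0,"ry":0,"rz":0,"gripper":1},
    {"tx":0,"ty":0,"tz":-0.01,"rx":0,"ry":0,"rz":0,"gripper":1},
    {"tx":0,"ty":0,"tz":-0.004,"rx":0,"ry":0,"rz":0,"gripper":1},
    {"tx":0,"ty":0,"tz":0,"rx":0,"ry":0,"rz":0,"gripper":1},
  ],
)

```text
time_s: 8.78
ee_pos: [531.2, 34.8, 118.9]
ee_rot: [-180.0, 0.0, 6.1]
force: [0.1, 0.5, -4.5]
gripper_width: 23.9
gripper_force: 50.0
```

```bash
python3 - <<'E'
from h import *
g=grab('wrist','w4'); g2=grab('top'); g3=grab('scene'); s=env.state(); print(s['time_s'],s['ee_pos'],s['ee_rot'],s['force'],s['torque'],s['gripper_width'])
b=lambda im,k:cv2.resize(im,None,fx=k,fy=k,interpolation=cv2.INTER_CUBIC)
a=b(np.asarray(g['frame']),1.25)[0:400]; c=b(np.asarray(g3['frame'])[160:270,250:400],4)[:,:400]
c2=b(np.asarray(g2['frame'])[150:230,265:380],3.478)
m=np.zeros((600,800,3),np.uint8); m[:320]=a[60:380]; m[320:598,:400]=c2[:278,:400]; m[320:600,400:]=b(np.asarray(g3['frame'])[165:258,262:395],3.01)[:280,:400]
cv2.imwrite('pics/m4.png',m[...,::-1])
E
```

```text
8.925 [531.08655077  34.84512517 118.61540556] [-1.79992398e+02  3.96545891e-02  6.05504677e+00] [ 0.70658699 -0.22664778 -4.33094251] [-0.04713949  0.10956792 -0.0299477 ] 23.687197896402846
```

View pics/m4.png

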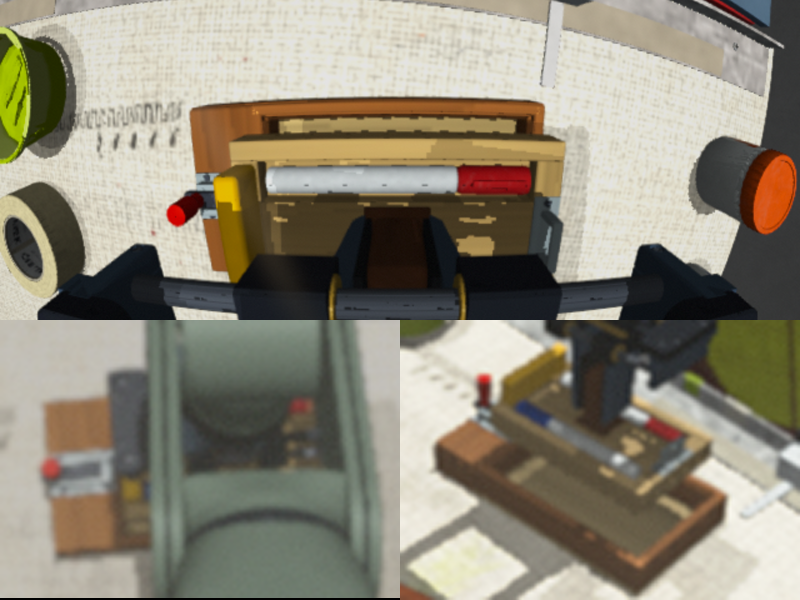

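The tray is lifted, level and clear, with both markers seated (red at (395,180) in the wrist part). Now the half turn.

send_rows(
  motion=[
    {"tx":0,"ty":0,"tz":0,"rx":0,"ry":0,"rz":-0.1,"gripper":1},
    {"tx":0,"ty":0,"tz":0,"rx":0,"ry":0,"rz":-0.15,"gripper":1},
    {"tx":0,"ty":0,"tz":0,"rx":0,"ry":0,"rz":-0.2,"gripper":1},
    {"tx":0,"ty":0,"tz":0,"rx":0,"ry":0,"rz":-0.2,"gripper":1},
    {"tx":0,"ty":0,"tz":0,"rx":0,"ry":0,"rz":-0.2,"gripper":1},
    {"tx":0,"ty":0,"tz":0,"rx":0,"ry":0,"rz":-0.2,"gripper":1},
    {"tx":0,"ty":0,"tz":0,"rx":0,"ry":0,"rz":-0.2,"gripper":1},
    {"tx":0,"ty":0,"tz":0,"rx":0,"ry":0,"rz":-0.2,"gripper":1},
    {"tx":0,"ty":0,"tz":0,"rx":0,"ry":0,"rz":-0.2,"gripper":1},
    {"tx":0,"ty":0,"tz":0,"rx":0,"ry":0,"rz":-0.2,"gripper":1},
    {"tx":0,"ty":0,"tz":0,"rx":0,"ry":0,"rz":-0.2,"gripper":1},
    {"tx":0,"ty":0,"tz":0,"rx":0,"ry":0,"rz":-0.2,"gripper":1},
  ],
)

```text
time_s: 10.42
ee_pos: [531.2, 34.8, 118.6]
ee_rot: [-180.0, 0.0, 73.8]
force: [0.3, -0.1, -5.1]
gripper_width: 23.8
gripper_force: 50.0
```

send_rows(
  motion=[
    {"tx":0,"ty":0,"tz":0,"rx":0,"ry":0,"rz":-0.2,"gripper":1},
    {"tx":0,"ty":0,"tz":0,"rx":0,"ry":0,"rz":-0.2,"gripper":1},
    {"tx":0,"ty":0,"tz":0,"rx":0,"ry":0,"rz":-0.2,"gripper":1},
    {"tx":0,"ty":0,"tz":0,"rx":0,"ry":0,"rz":-0.2,"gripper":1},
    {"tx":0,"ty":0,"tz":0,"rx":0,"ry":0,"rz":-0.2,"gripper":1},
    {"tx":0,"ty":0,"tz":0,"rx":0,"ry":0,"rz":-0.2,"gripper":1},
    {"tx":0,"ty":0,"tz":0,"rx":0,"ry":0,"rz":-0.2,"gripper":1},
    {"tx":0,"ty":0,"tz":0,"rx":0,"ry":0,"rz":-0.2,"gripper":1},
    {"tx":0,"ty":0,"tz":0,"rx":0,"ry":0,"rz":-0.2,"gripper":1},
    {"tx":0,"ty":0,"tz":0,"rx":0,"ry":0,"rz":-0.2,"gripper":1},
    {"tx":0,"ty":0,"tz":0,"rx":0,"ry":0,"rz":-0.2,"gripper":1},
    {"tx":0,"ty":0,"tz":0,"rx":0,"ry":0,"rz":-0.2,"gripper":1},
  ],
)

```text
time_s: 11.92
ee_pos: [531.2, 34.8, 118.6]
ee_rot: [-180.0, -0.0, 145.8]
force: [0.4, -0.1, -4.3]
gripper_width: 23.5
gripper_force: 50.0
```

send_rows(
  motion=[
    {"tx":0,"ty":0,"tz":0,"rx":0,"ry":0,"rz":-0.2,"gripper":1},
    {"tx":0,"ty":0,"tz":0,"rx":0,"ry":0,"rz":-0.2,"gripper":1},
    {"tx":0,"ty":0,"tz":0,"rx":0,"ry":0,"rz":-0.2,"gripper":1},
    {"tx":0,"ty":0,"tz":0,"rx":0,"ry":0,"rz":-0.2,"gripper":1},
    {"tx":0,"ty":0,"tz":0,"rx":0,"ry":0,"rz":-0.2,"gripper":1},
    {"tx":0,"ty":0,"tz":0,"rx":0,"ry":0,"rz":-0.15,"gripper":1},
    {"tx":0,"ty":0,"tz":0,"rx":0,"ry":0,"rz":-0.12,"gripper":1},
    {"tx":0,"ty":0,"tz":0,"rx":0,"ry":0,"rz":-0.08,"gripper":1},
    {"tx":0,"ty":0,"tz":0,"rx":0,"ry":0,"rz":0,"gripper":1},
    {"tx":0,"ty":0,"tz":0,"rx":0,"ry":0,"rz":0,"gripper":1},
  ],
)

```text
time_s: 13.18
ee_pos: [531.3, 34.8, 118.8]
ee_rot: [180.0, -0.0, -174.0]
force: [0.2, 0.3, -4.1]
gripper_width: 23.9
gripper_force: 50.0
```

```bash
python3 - <<'E'
from h import *
g=grab('wrist','w5'); s=env.state(); print(s['time_s'],s['ee_pos'],s['ee_rot'],s['force'],s['torque'],s['gripper_width'])
g['frame']=np.asarray(g['frame']);import pickle;pickle.dump(g,open('w5.pkl','wb'))
b=lambda im,k:cv2.resize(im,None,fx=k,fy=k,interpolation=cv2.INTER_CUBIC)
g3=grab('scene'); m=np.zeros((600,800,3),np.uint8); m[:320]=b(np.asarray(g['frame']),1.25)[60:380]; m[320:600,:400]=b(np.asarray(g3['frame'])[165:258,262:395],3.01)[:280,:400]
cv2.imwrite('pics/m5.png',m[...,::-1])
E
```

```text
13.225 [531.27131745  34.86943282 118.82006209] [ 1.79994485e+02 -1.12768712e-02 -1.73969758e+02] [ 0.12472999 -0.13529395 -4.36960353] [0.06658212 0.06229146 0.0190025 ] 23.524578690456217
```

View pics/m5.png

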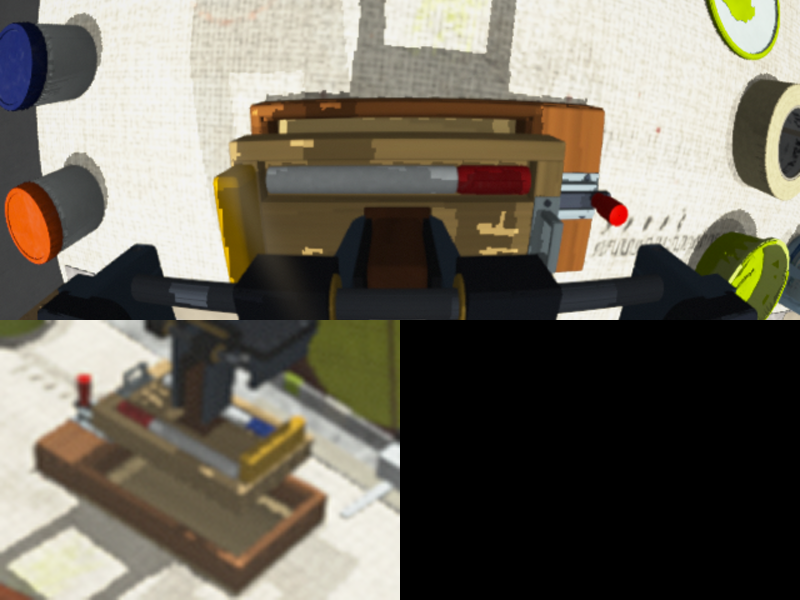

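The turn is done, with the staple at the bolt end and the markers seated. Before lowering, I'll check the lateral centring by comparing the case's outer edges in the two wrist views.

```bash
python3 - <<'E'
from h import *
import pickle
g=pickle.load(open('w5.pkl','rb')); im5=g['frame']; im4=cv2.cvtColor(cv2.imread('pics/w4.png'),cv2.COLOR_BGR2RGB)
T=np.array(g['T_tool_cam']); f=200/np.tan(np.radians(g['vertical_fov'])/2)
def tool(u,v,zw):  # tool-frame point at world height zw, tool pointing down
    x,y=u-g['cx'],v-g['cy']; r=np.hypot(x,y)+1e-9; th=r/f
    d=T[:3,:3]@np.array([x/r*np.sin(th),y/r*np.sin(th),np.cos(th)]); o=T[:3,3]
    return (o+d*(118.8-zw-o[2])/d[2])[:2]
for n,im in(('w4',im4),('w5',im5)):
    g1=cv2.cvtColor(im,cv2.COLOR_RGB2HSV)
    for u in (240,270,300,330,360,390):
        col=g1[120:175,u].astype(int); w=np.where((col[:,1]>110)&(col[:,0]<22))[0]
        v=120+w[0]-.5; print(n,u,v,'outer rim x (z36)',tool(u,v,36).round(1), end=' | ')
        c=im[150:200,u].astype(int).sum(1); d=np.diff(c); print([ (150+i, int(d[i])) for i in np.argsort(-abs(d))[:4]])
E
```

```text
w4 240 127.5 outer rim x (z36) [ 67.5 -64.1] | [(np.int64(153), -197), (np.int64(159), 170), (np.int64(154), -100), (np.int64(158), 82)]
w4 270 126.5 outer rim x (z36) [ 67.5 -38.6] | [(np.int64(158), 158), (np.int64(151), -118), (np.int64(159), 97), (np.int64(152), -87)]
w4 300 126.5 outer rim x (z36) [ 67.1 -13.9] | [(np.int64(158), 180), (np.int64(152), -137), (np.int64(153), -76), (np.int64(179), -69)]
w4 330 125.5 outer rim x (z36) [67.8 10.5] | [(np.int64(158), 177), (np.int64(152), -111), (np.int64(174), -88), (np.int64(153), -71)]
w4 360 126.5 outer rim x (z36) [67.3 35.1] | [(np.int64(153), -122), (np.int64(158), 121), (np.int64(152), -112), (np.int64(179), -77)]
w4 390 127.5 outer rim x (z36) [67.2 60.4] | [(np.int64(179), -191), (np.int64(153), -171), (np.int64(159), 144), (np.int64(158), 98)]
w5 240 127.5 outer rim x (z36) [ 67.5 -64.1] | [(np.int64(159), 200), (np.int64(164), -162), (np.int64(158), 96), (np.int64(160), 73)]
w5 270 126.5 outer rim x (z36) [ 67.5 -38.6] | [(np.int64(153), -49), (np.int64(152), -36), (np.int64(180), 36), (np.int64(158), 28)]
w5 300 126.5 outer rim x (z36) [ 67.1 -13.9] | [(np.int64(158), 78), (np.int64(152), -52), (np.int64(178), -47), (np.int64(169), 37)]
w5 330 126.5 outer rim x (z36) [67.  10.5] | [(np.int64(158), 76), (np.int64(152), -59), (np.int64(178), -38), (np.int64(153), -36)]
w5 360 126.5 outer rim x (z36) [67.3 35.1] | [(np.int64(191), -89), (np.int64(158), 68), (np.int64(180), 62), (np.int64(178), -47)]
w5 390 127.5 outer rim x (z36) [67.2 60.4] | [(np.int64(179), -90), (np.int64(178), -72), (np.int64(159), 62), (np.int64(153), -50)]
```

The rim lies 67.3 mm out in both views, so the tray is centred and aligned. Lowering.

send_rows(
  motion=[
    {"tx":0,"ty":0,"tz":0.008,"rx":0,"ry":0,"rz":0,"gripper":1},
    {"tx":0,"ty":0,"tz":0.014,"rx":0,"ry":0,"rz":0,"gripper":1},
    {"tx":0,"ty":0,"tz":0.014,"rx":0,"ry":0,"rz":0,"gripper":1},
    {"tx":0,"ty":0,"tz":0.014,"rx":0,"ry":0,"rz":0,"gripper":1},
    {"tx":0,"ty":0,"tz":0.01,"rx":0,"ry":0,"rz":0,"gripper":1},
    {"tx":0,"ty":0,"tz":0.01,"rx":0,"ry":0,"rz":0,"gripper":1},
    {"tx":0,"ty":0,"tz":0.01,"rx":0,"ry":0,"rz":0,"gripper":1},
    {"tx":0,"ty":0,"tz":0.006,"rx":0,"ry":0,"rz":0,"gripper":1},
    {"tx":0,"ty":0,"tz":0.006,"rx":0,"ry":0,"rz":0,"gripper":1},
    {"tx":0,"ty":0,"tz":0.006,"rx":0,"ry":0,"rz":0,"gripper":1},
    {"tx":0,"ty":0,"tz":0.006,"rx":0,"ry":0,"rz":0,"gripper":1},
  ],
)

```text
time_s: 14.65
ee_pos: [531.4, 34.9, 66.8]
ee_rot: [180.0, 0.0, -173.9]
force: [0.4, 0.2, -4.3]
gripper_width: 23.8
gripper_force: 50.0
```

send_rows(
  motion=[
    {"tx":0,"ty":0,"tz":0.006,"rx":0,"ry":0,"rz":0,"gripper":1},
    {"tx":0,"ty":0,"tz":0.006,"rx":0,"ry":0,"rz":0,"gripper":1},
    {"tx":0,"ty":0,"tz":0.006,"rx":0,"ry":0,"rz":0,"gripper":1},
    {"tx":0,"ty":0,"tz":0.006,"rx":0,"ry":0,"rz":0,"gripper":1},
    {"tx":0,"ty":0,"tz":0.006,"rx":0,"ry":0,"rz":0,"gripper":1},
    {"tx":0,"ty":0,"tz":0.003,"rx":0,"ry":0,"rz":0,"gripper":1},
    {"tx":0,"ty":0,"tz":0.003,"rx":0,"ry":0,"rz":0,"gripper":1},
    {"tx":0,"ty":0,"tz":0,"rx":0,"ry":0,"rz":0,"gripper":1},
    {"tx":0,"ty":0,"tz":0,"rx":0,"ry":0,"rz":0,"gripper":1},
  ],
)

```text
time_s: 15.78
ee_pos: [531.3, 34.8, 49.0]
ee_rot: [180.0, 0.0, -173.9]
force: [0.8, -0.5, -4.3]
gripper_width: 23.9
gripper_force: 50.0
```

The wrist still carries the tray's weight, so I'll go on gently until the floor takes it.

send_rows(
  motion=[
    {"tx":0,"ty":0,"tz":0.001,"rx":0,"ry":0,"rz":0,"gripper":1},
    {"tx":0,"ty":0,"tz":0,"rx":0,"ry":0,"rz":0,"gripper":1},
    {"tx":0,"ty":0,"tz":0,"rx":0,"ry":0,"rz":0,"gripper":1},
  ],
)

```text
time_s: 16.15
ee_pos: [531.4, 34.9, 48.9]
ee_rot: [180.0, 0.0, -173.9]
force: [-2.5, -0.2, 2.7]
gripper_width: 23.7
gripper_force: 50.0
```

send_rows(
  motion=[
    {"tx":0,"ty":0,"tz":0.001,"rx":0,"ry":0,"rz":0,"gripper":1},
    {"tx":0,"ty":0,"tz":0,"rx":0,"ry":0,"rz":0,"gripper":1},
    {"tx":0,"ty":0,"tz":0,"rx":0,"ry":0,"rz":0,"gripper":1},
  ],
)

```text
time_s: 16.52
ee_pos: [531.4, 34.9, 48.9]
ee_rot: [180.0, 0.0, -173.9]
force: [-3.3, -0.1, 7.5]
gripper_width: 23.5
gripper_force: 50.0
```

It is down on the floor (+7.5 N). Now open and rise.

send_rows(
  motion=[
    {"tx":0,"ty":0,"tz":0,"rx":0,"ry":0,"rz":0,"gripper":0},
    {"tx":0,"ty":0,"tz":0,"rx":0,"ry":0,"rz":0,"gripper":-1},
    {"tx":0,"ty":0,"tz":0,"rx":0,"ry":0,"rz":0,"gripper":-1},
    {"tx":0,"ty":0,"tz":0,"rx":0,"ry":0,"rz":0,"gripper":-1},
    {"tx":0,"ty":0,"tz":0,"rx":0,"ry":0,"rz":0,"gripper":-1},
    {"tx":0,"ty":0,"tz":0,"rx":0,"ry":0,"rz":0,"gripper":-1},
    {"tx":0,"ty":0,"tz":-0.02,"rx":0,"ry":0,"rz":0,"gripper":-1},
    {"tx":0,"ty":0,"tz":-0.04,"rx":0,"ry":0,"rz":0,"gripper":-1},
    {"tx":0,"ty":0,"tz":-0.06,"rx":0,"ry":0,"rz":0,"gripper":-1},
    {"tx":0,"ty":0,"tz":-0.06,"rx":0,"ry":0,"rz":0,"gripper":-1},
    {"tx":0,"ty":0,"tz":-0.06,"rx":0,"ry":0,"rz":0,"gripper":-1},
    {"tx":0,"ty":0,"tz":0,"rx":0,"ry":0,"rz":0,"gripper":-1},
  ],
)

```text
time_s: 18.02
ee_pos: [533.0, 34.9, 170.9]
ee_rot: [-180.0, 0.4, -173.9]
force: [0.9, -0.4, -0.3]
gripper_width: 90.7
gripper_force: 0.0
```

send_rows(
  motion=[
    {"tx":0,"ty":0,"tz":0,"rx":0,"ry":0,"rz":0.3,"gripper":-1},
    {"tx":0,"ty":0,"tz":0,"rx":0,"ry":0,"rz":0.3,"gripper":-1},
    {"tx":0,"ty":0,"tz":0,"rx":0,"ry":0,"rz":0.3,"gripper":-1},
    {"tx":0,"ty":0,"tz":0,"rx":0,"ry":0,"rz":0.3,"gripper":-1},
    {"tx":0,"ty":0,"tz":0,"rx":0,"ry":0,"rz":0.3,"gripper":-1},
    {"tx":0,"ty":0,"tz":0,"rx":0,"ry":0,"rz":0.3,"gripper":-1},
    {"tx":0,"ty":0,"tz":0,"rx":0,"ry":0,"rz":0.3,"gripper":-1},
    {"tx":0,"ty":0,"tz":0,"rx":0,"ry":0,"rz":0.3,"gripper":-1},
    {"tx":0,"ty":0,"tz":0,"rx":0,"ry":0,"rz":0.3,"gripper":-1},
    {"tx":0,"ty":0,"tz":0,"rx":0,"ry":0,"rz":0.3,"gripper":-1},
    {"tx":0,"ty":0,"tz":0,"rx":0,"ry":0,"rz":0,"gripper":-1},
  ],
)

```text
time_s: 19.4
ee_pos: [530.7, 34.8, 167.0]
ee_rot: [-179.9, -0.0, 96.2]
force: [-0.2, 0.5, -0.1]
gripper_width: 91.3
gripper_force: 0.0
```

```bash
python3 - <<'E'
from h import *
g=grab('wrist','w6'); s=env.state(); print(s['time_s'],s['ee_pos'],s['ee_rot'],s['force'],s['gripper_width'])
im=np.asarray(g['frame']); h=cv2.cvtColor(im,cv2.COLOR_RGB2HSV).astype(int)
m=(((h[...,0]<6)|(h[...,0]>172))&(h[...,1]>150)&(h[...,2]>70)).astype(np.uint8)
n,l,st,c=cv2.connectedComponentsWithStats(m)
for i in range(1,n):
    if st[i,4]>40: print(st[i],c[i],onz(g,*c[i],80).round(1))
cv2.imwrite('pics/w6b.png',cv2.resize(im,None,fx=1.25,fy=1.25)[...,::-1])
E
```

```text
19.45 [530.7693231   34.82088814 167.12455989] [-1.79907752e+02 -1.03759600e-02  9.62103321e+01] [0.06164319 0.78590647 0.04332297] 91.15862561620013
[310  26  18  18 260] [318.80384615  34.38846154] [516.1 179.   80. ]
[281 123  15  38 522] [288.43678161 140.84099617] [500.4  87.   80. ]
```

View pics/w6b.png

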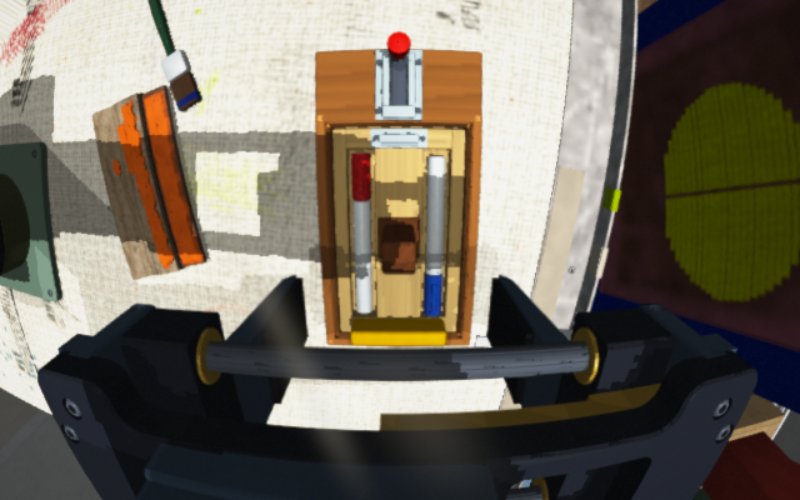

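The tray is home: the staple at (400,138) sits in line with the bolt, the knob is at (399,43), the markers lie in their grooves and the yellow block is at the far end. The knob lies about 147 mm along tool x. I'll go over it and descend.

send_rows(
  motion=[
    {"tx":0.049,"ty":0,"tz":0,"rx":0,"ry":0,"rz":0,"gripper":-1},
    {"tx":0.049,"ty":0,"tz":0,"rx":0,"ry":0,"rz":0,"gripper":-1},
    {"tx":0.049,"ty":0,"tz":0,"rx":0,"ry":0,"rz":0,"gripper":-1},
    {"tx":0.049,"ty":0,"tz":0,"rx":0,"ry":0,"rz":0,"gripper":-1},
    {"tx":0.049,"ty":0,"tz":0,"rx":0,"ry":0,"rz":0,"gripper":-1},
    {"tx":0.049,"ty":0,"tz":0,"rx":0,"ry":0,"rz":0,"gripper":-1},
    {"tx":0,"ty":0,"tz":0.05,"rx":0,"ry":0,"rz":0,"gripper":-1},
    {"tx":0,"ty":0,"tz":0.05,"rx":0,"ry":0,"rz":0,"gripper":-1},
    {"tx":0,"ty":0,"tz":0.05,"rx":0,"ry":0,"rz":0,"gripper":-1},
    {"tx":0,"ty":0,"tz":0.04,"rx":0,"ry":0,"rz":0,"gripper":-1},
    {"tx":0,"ty":0,"tz":0,"rx":0,"ry":0,"rz":0,"gripper":-1},
    {"tx":0,"ty":0,"tz":0,"rx":0,"ry":0,"rz":0,"gripper":-1},
  ],
)

```text
time_s: 20.95
ee_pos: [516.3, 181.2, 73.5]
ee_rot: [179.9, -0.0, 96.1]
force: [-0.3, -0.3, 0.5]
gripper_width: 91.2
gripper_force: 0.0
```

send_rows(
  grip_force=15,
  motion=[
    {"tx":0,"ty":0,"tz":0.02,"rx":0,"ry":0,"rz":0,"gripper":-1},
    {"tx":0,"ty":0,"tz":0.02,"rx":0,"ry":0,"rz":0,"gripper":-1},
    {"tx":0,"ty":0,"tz":0.006,"rx":0,"ry":0,"rz":0,"gripper":-1},
    {"tx":0,"ty":0,"tz":0,"rx":0,"ry":0,"rz":0,"gripper":0},
    {"tx":0,"ty":0,"tz":0,"rx":0,"ry":0,"rz":0,"gripper":0},
    {"tx":0,"ty":0,"tz":0,"rx":0,"ry":0,"rz":0,"gripper":1},
    {"tx":0,"ty":0,"tz":0,"rx":0,"ry":0,"rz":0,"gripper":1},
    {"tx":0,"ty":0,"tz":0,"rx":0,"ry":0,"rz":0,"gripper":1},
    {"tx":0,"ty":0,"tz":0,"rx":0,"ry":0,"rz":0,"gripper":1},
    {"tx":0,"ty":0,"tz":0,"rx":0,"ry":0,"rz":0,"gripper":1},
    {"tx":0,"ty":0,"tz":0,"rx":0,"ry":0,"rz":0,"gripper":1},
  ],
)

```text
time_s: 22.32
ee_pos: [515.8, 181.0, 49.9]
ee_rot: [-180.0, -0.0, 96.1]
force: [0.6, 0.1, 1.3]
gripper_width: 15.4
gripper_force: 15.0
```

Gripped at 15.4 mm, which is the knob. Now slide along tool −x by 36 mm, taking the last few mm slowly.

send_rows(
  motion=[
    {"tx":-0.008,"ty":0,"tz":0,"rx":0,"ry":0,"rz":0,"gripper":1},
    {"tx":-0.008,"ty":0,"tz":0,"rx":0,"ry":0,"rz":0,"gripper":1},
    {"tx":-0.008,"ty":0,"tz":0,"rx":0,"ry":0,"rz":0,"gripper":1},
    {"tx":-0.008,"ty":0,"tz":0,"rx":0,"ry":0,"rz":0,"gripper":1},
    {"tx":-0.008,"ty":0,"tz":0,"rx":0,"ry":0,"rz":0,"gripper":1},
    {"tx":-0.008,"ty":0,"tz":0,"rx":0,"ry":0,"rz":0,"gripper":1},
    {"tx":-0.008,"ty":0,"tz":0,"rx":0,"ry":0,"rz":0,"gripper":1},
    {"tx":-0.008,"ty":0,"tz":0,"rx":0,"ry":0,"rz":0,"gripper":1},
    {"tx":-0.004,"ty":0,"tz":0,"rx":0,"ry":0,"rz":0,"gripper":1},
    {"tx":0,"ty":0,"tz":0,"rx":0,"ry":0,"rz":0,"gripper":1},
    {"tx":0,"ty":0,"tz":0,"rx":0,"ry":0,"rz":0,"gripper":1},
  ],
)

```text
time_s: 23.7
ee_pos: [519.0, 150.9, 50.7]
ee_rot: [180.0, -0.4, 95.9]
force: [-4.3, 14.8, 4.1]
gripper_width: 15.3
gripper_force: 27.8
```

send_rows(
  motion=[
    {"tx":-0.003,"ty":0,"tz":0,"rx":0,"ry":0,"rz":0,"gripper":1},
    {"tx":-0.002,"ty":0,"tz":0,"rx":0,"ry":0,"rz":0,"gripper":1},
    {"tx":0,"ty":0,"tz":0,"rx":0,"ry":0,"rz":0,"gripper":1},
    {"tx":0,"ty":0,"tz":0,"rx":0,"ry":0,"rz":0,"gripper":1},
  ],
)

```text
time_s: 24.2
ee_pos: [519.2, 149.4, 50.9]
ee_rot: [180.0, -0.5, 95.9]
force: [-5.6, 18.2, 5.7]
gripper_width: 15.5
gripper_force: 28.2
```

It resists at 18 N after about 32 mm, so it is either home with the knob off the pads' centre or short. I'll let go, rise and measure the knob.

send_rows(
  motion=[
    {"tx":0,"ty":0,"tz":0,"rx":0,"ry":0,"rz":0,"gripper":-1},
    {"tx":0,"ty":0,"tz":0,"rx":0,"ry":0,"rz":0,"gripper":-1},
    {"tx":0,"ty":0,"tz":0,"rx":0,"ry":0,"rz":0,"gripper":-1},
    {"tx":0,"ty":0,"tz":0,"rx":0,"ry":0,"rz":0,"gripper":-1},
    {"tx":0,"ty":0,"tz":-0.05,"rx":0,"ry":0,"rz":0,"gripper":-1},
    {"tx":0,"ty":0,"tz":-0.06,"rx":0,"ry":0,"rz":0,"gripper":-1},
    {"tx":0,"ty":0,"tz":-0.06,"rx":0,"ry":0,"rz":0,"gripper":-1},
    {"tx":-0.1,"ty":0,"tz":-0.06,"rx":0,"ry":0,"rz":0,"gripper":-1},
    {"tx":-0.1,"ty":0,"tz":0,"rx":0,"ry":0,"rz":0,"gripper":-1},
    {"tx":0,"ty":0,"tz":0,"rx":0,"ry":0,"rz":0,"gripper":-1},
    {"tx":0,"ty":0,"tz":0,"rx":0,"ry":0,"rz":0,"gripper":-1},
  ],
)

```text
time_s: 25.58
ee_pos: [529.8, 45.3, 164.5]
ee_rot: [-179.9, -0.0, 96.0]
force: [-0.3, 0.6, -0.3]
gripper_width: 90.9
gripper_force: 0.0
```

```bash
python3 - <<'E'
from h import *
g=grab('wrist','w7'); S=grab('scene','s7'); s=env.state(); print(s['time_s'],s['ee_pos'],s['ee_rot'],s['force'])
def blobs(im,box=None):
    h=cv2.cvtColor(im,cv2.COLOR_RGB2HSV).astype(int)
    m=(((h[...,0]<6)|(h[...,0]>172))&(h[...,1]>150)&(h[...,2]>70)).astype(np.uint8)
    n,l,st,c=cv2.connectedComponentsWithStats(m); return [(st[i],c[i]) for i in range(1,n) if st[i,4]>10]
for st,c in blobs(np.asarray(g['frame'])): print('wrist',st,c.round(1),onz(g,*c,80).round(1))
for st,c in blobs(np.asarray(S['frame'])):
    if 260<c[0]<380 and 170<c[1]<260: print('scene',st,c.round(1),onz(S,*c,75).round(1))
s0=cv2.cvtColor(cv2.imread('pics/scene0.png'),cv2.COLOR_BGR2RGB)
for st,c in blobs(s0):
    if 260<c[0]<380 and 170<c[1]<260: print('scene0',st,c.round(1),onz(S,*c,75).round(1))
# bare steel slot / wrist image: steel & wood edges along case axis line
for r in range(100,210,4):
    p=np.array([531.3,35])+r*np.array([-.107,.9943]); 
E
```

```text
25.675 [529.83935742  46.11497296 164.480985  ] [-1.79939523e+02 -2.49298427e-02  9.61084866e+01] [-0.68825205  0.52064453  0.82257575]
wrist [23 14  5  7 12] [25.4 17.2] [161.1 238.6  80. ]
wrist [309  74  18  19 283] [317.7  82.8] [519.1 148.   80. ]
wrist [281 134  15  37 516] [288.  151.7] [500.4  88.8  80. ]
scene [296 188   4   4  13] [297.6 189.2] [519.5 146.8  75. ]
scene0 [288 184   4   5  12] [289.3 185.5] [513.1 176.3  75. ]
scene0 [343 218   9   6  25] [347.2 220.4] [529.5 -41.9  75. ]
```

```bash
python3 - <<'E'
from h import *
from scipy.ndimage import map_coordinates
g=grab('wrist'); T=np.array(g['T_tool_cam']); f=200/np.tan(np.radians(g['vertical_fov'])/2)
ax=np.array([-.1072,.9942]); ay=np.array([-ax[1],ax[0]]); O=np.array([531.3,35.])
def proj(P,ep,er):
    p=rot(er).T@(P-ep); c=np.linalg.inv(T)@np.r_[p,1]; c=c[:3]; th=np.arctan2(np.hypot(*c[:2]),c[2]); k=f*th/np.hypot(*c[:2])
    return g['cx']+c[0]*k,g['cy']+c[1]*k
for n,ep,er in(('w6',[531,34.82,167.12],[180,0,96.2]),('w7',[529.84,46.11,164.48],[180,0,96.1])):
    im=cv2.imread(f'pics/{n}.png'); h=cv2.cvtColor(im,cv2.COLOR_BGR2HSV)[...,1].astype(float); ep=np.array(ep)
    for y in(-40,-30,30,40):
        r=np.arange(135,170,.5); uv=np.array([proj(np.r_[O+x*ax+y*ay,36],ep,er) for x in r])
        s=map_coordinates(h,[uv[:,1],uv[:,0]],order=1); i=np.argmin(np.diff(s)); print(n,y,'case end at',r[i],end='; ')
    # knob top circle: red along axis at z=80
    R=cv2.cvtColor(im,cv2.COLOR_BGR2HSV); r=np.arange(95,165,.5)
    uv=np.array([proj(np.r_[O+x*ax,80],ep,er) for x in r]); px=[R[int(round(v)),int(round(u))] if v>=0 else [90,0,0] for u,v in uv]
    red=[x for x,p in zip(r,px) if (p[0]<6 or p[0]>172) and p[1]>150 and p[2]>70]; print('\nknob red',red[0],red[-1])
E
```

```text
w6 -40 case end at 151.0; w6 -30 case end at 150.5; w6 30 case end at 150.5; w6 40 case end at 151.0; 
knob red 137.0 152.5
w7 -40 case end at 151.5; w7 -30 case end at 151.0; w7 30 case end at 151.0; w7 40 case end at 150.5; 
knob red 106.5 122.0
```

The knob reads about 114.5 mm from the case's origin, and 112 is shut, so it may be 2–3 mm short. I'll regrip a little higher and firmer and push again.

send_rows(
  grip_force=40,
  motion=[
    {"tx":0.052,"ty":0,"tz":0,"rx":0,"ry":0,"rz":0,"gripper":-1},
    {"tx":0.052,"ty":0,"tz":0,"rx":0,"ry":0,"rz":0,"gripper":-1},
    {"tx":0.052,"ty":0,"tz":0,"rx":0,"ry":0,"rz":0,"gripper":-1},
    {"tx":0.052,"ty":0,"tz":0,"rx":0,"ry":0,"rz":0,"gripper":-1},
    {"tx":0,"ty":0,"tz":0.05,"rx":0,"ry":0,"rz":0,"gripper":-1},
    {"tx":0,"ty":0,"tz":0.05,"rx":0,"ry":0,"rz":0,"gripper":-1},
    {"tx":0,"ty":0,"tz":0.05,"rx":0,"ry":0,"rz":0,"gripper":-1},
    {"tx":0,"ty":0,"tz":0.04,"rx":0,"ry":0,"rz":0,"gripper":-1},
    {"tx":0,"ty":0,"tz":0.02,"rx":0,"ry":0,"rz":0,"gripper":-1},
    {"tx":0,"ty":0,"tz":0.01,"rx":0,"ry":0,"rz":0,"gripper":-1},
    {"tx":0,"ty":0,"tz":0,"rx":0,"ry":0,"rz":0,"gripper":-1},
    {"tx":0,"ty":0,"tz":0,"rx":0,"ry":0,"rz":0,"gripper":-1},
  ],
)

```text
time_s: 27.22
ee_pos: [519.8, 148.9, 55.6]
ee_rot: [179.9, -0.0, 96.1]
force: [0.6, -0.7, -0.5]
gripper_width: 91.0
gripper_force: 0.0
```

send_rows(
  motion=[
    {"tx":0,"ty":0,"tz":0,"rx":0,"ry":0,"rz":0,"gripper":0},
    {"tx":0,"ty":0,"tz":0,"rx":0,"ry":0,"rz":0,"gripper":1},
    {"tx":0,"ty":0,"tz":0,"rx":0,"ry":0,"rz":0,"gripper":1},
    {"tx":0,"ty":0,"tz":0,"rx":0,"ry":0,"rz":0,"gripper":1},
    {"tx":0,"ty":0,"tz":0,"rx":0,"ry":0,"rz":0,"gripper":1},
    {"tx":0,"ty":0,"tz":0,"rx":0,"ry":0,"rz":0,"gripper":1},
    {"tx":0,"ty":0,"tz":0,"rx":0,"ry":0,"rz":0,"gripper":1},
  ],
)

```text
time_s: 28.1
ee_pos: [519.3, 148.7, 54.9]
ee_rot: [180.0, -0.0, 96.1]
force: [0.1, -0.5, -0.6]
gripper_width: 24.0
gripper_force: 0.0
```

send_rows(
  motion=[
    {"tx":-0.004,"ty":0,"tz":0,"rx":0,"ry":0,"rz":0,"gripper":1},
    {"tx":0,"ty":0,"tz":0,"rx":0,"ry":0,"rz":0,"gripper":1},
    {"tx":0,"ty":0,"tz":0,"rx":0,"ry":0,"rz":0,"gripper":1},
  ],
)

```text
time_s: 28.48
ee_pos: [519.5, 146.7, 55.0]
ee_rot: [180.0, -0.0, 96.0]
force: [0.1, 0.5, 0.7]
gripper_width: 15.0
gripper_force: 40.0
```

send_rows(
  motion=[
    {"tx":-0.004,"ty":0,"tz":0,"rx":0,"ry":0,"rz":0,"gripper":1},
    {"tx":0,"ty":0,"tz":0,"rx":0,"ry":0,"rz":0,"gripper":1},
    {"tx":0,"ty":0,"tz":0,"rx":0,"ry":0,"rz":0,"gripper":1},
  ],
)

```text
time_s: 28.85
ee_pos: [519.7, 144.7, 55.0]
ee_rot: [180.0, -0.0, 96.1]
force: [1.0, 1.0, 0.4]
gripper_width: 14.7
gripper_force: 40.0
```

The knob now moves freely at about 1 N, so the bolt was short before. Continue to the stop.

send_rows(
  motion=[
    {"tx":-0.003,"ty":0,"tz":0,"rx":0,"ry":0,"rz":0,"gripper":1},
    {"tx":0,"ty":0,"tz":0,"rx":0,"ry":0,"rz":0,"gripper":1},
    {"tx":0,"ty":0,"tz":0,"rx":0,"ry":0,"rz":0,"gripper":1},
  ],
)

```text
time_s: 29.22
ee_pos: [519.7, 144.6, 55.0]
ee_rot: [180.0, -0.1, 96.0]
force: [-1.1, 5.7, 0.3]
gripper_width: 15.1
gripper_force: 40.0
```

send_rows(
  motion=[
    {"tx":-0.003,"ty":0,"tz":0,"rx":0,"ry":0,"rz":0,"gripper":1},
    {"tx":0,"ty":0,"tz":0,"rx":0,"ry":0,"rz":0,"gripper":1},
    {"tx":0,"ty":0,"tz":0,"rx":0,"ry":0,"rz":0,"gripper":1},
  ],
)

```text
time_s: 29.6
ee_pos: [519.7, 144.5, 55.0]
ee_rot: [180.0, -0.3, 95.9]
force: [-2.6, 11.4, -0.6]
gripper_width: 14.8
gripper_force: 40.0
```

A stiff stop. Release, rise clear and measure.

send_rows(
  motion=[
    {"tx":0.005,"ty":0,"tz":0,"rx":0,"ry":0,"rz":0,"gripper":1},
    {"tx":0,"ty":0,"tz":0,"rx":0,"ry":0,"rz":0,"gripper":-1},
    {"tx":0,"ty":0,"tz":0,"rx":0,"ry":0,"rz":0,"gripper":-1},
    {"tx":0,"ty":0,"tz":0,"rx":0,"ry":0,"rz":0,"gripper":-1},
    {"tx":0,"ty":0,"tz":0,"rx":0,"ry":0,"rz":0,"gripper":-1},
    {"tx":0,"ty":0,"tz":-0.05,"rx":0,"ry":0,"rz":0,"gripper":-1},
    {"tx":0,"ty":0,"tz":-0.06,"rx":0,"ry":0,"rz":0,"gripper":-1},
    {"tx":0,"ty":0,"tz":-0.06,"rx":0,"ry":0,"rz":0,"gripper":-1},
    {"tx":-0.1,"ty":0,"tz":-0.05,"rx":0,"ry":0,"rz":0,"gripper":-1},
    {"tx":-0.1,"ty":0,"tz":0,"rx":0,"ry":0,"rz":0,"gripper":-1},
    {"tx":0,"ty":0,"tz":0,"rx":0,"ry":0,"rz":0,"gripper":-1},
    {"tx":0,"ty":0,"tz":0,"rx":0,"ry":0,"rz":0,"gripper":-1},
  ],
)

```text
time_s: 31.1
ee_pos: [530.0, 45.0, 164.8]
ee_rot: [-180.0, -0.0, 96.0]
force: [-0.4, 0.6, 0.8]
gripper_width: 91.1
gripper_force: 0.0
```

```bash
python3 - <<'E'
from h import *
g=grab('wrist','w8'); s=env.state(); print(s['time_s'],s['ee_pos'],s['ee_rot'],s['force'])
im=np.asarray(g['frame']); h=cv2.cvtColor(im,cv2.COLOR_RGB2HSV).astype(int)
ax=np.array([-.1072,.9942]); O=np.array([531.3,35.])
def bl(m,z,nm):
    n,l,st,c=cv2.connectedComponentsWithStats(m.astype(np.uint8))
    for i in range(1,n):
        if st[i,4]>100:
            P=onz(g,*c[i],z)[:2]-O; print(nm,st[i,4],c[i].round(1),'case x,y',(P@ax).round(1),(P@[-ax[1],ax[0]]).round(1))
bl(((h[...,0]<6)|(h[...,0]>172))&(h[...,1]>150)&(h[...,2]>70),80,'red')
bl((abs(h[...,0]-115)<12)&(h[...,1]>130)&(h[...,2]>60),38,'blue')
bl((abs(h[...,0]-26)<5)&(h[...,1]>170),60,'yel')
E
```

```text
31.15 [530.02379604  45.43646612 164.70233374] [-1.79969669e+02 -3.14116284e-02  9.60730206e+01] [-0.52033698 -0.18841434  0.38115365]
red 277 [317.5  85.3] case x,y 111.3 -0.0
red 518 [287.7 151.1] case x,y 56.8 25.0
blue 405 [345.4 245.3] case x,y -49.2 -29.1
yel 265 [585.1  89.3] case x,y 141.4 -311.9
yel 446 [586.9 156.6] case x,y 61.3 -325.9
yel 271 [589.  228.7] case x,y -33.8 -361.7
yel 1101 [318.  271.6] case x,y -68.6 0.1
```

The knob now reads 111.3 mm (112 is shut), and the markers and the yellow block sit where they should. As the first push stalled early, I'll check with a push of the closed fingers from behind the knob, where nothing else can be in the way.

send_rows(
  motion=[
    {"tx":0.055,"ty":0,"tz":0,"rx":0,"ry":0,"rz":0,"gripper":1},
    {"tx":0.055,"ty":0,"tz":0,"rx":0,"ry":0,"rz":0,"gripper":1},
    {"tx":0.055,"ty":0,"tz":0,"rx":0,"ry":0,"rz":0,"gripper":1},
    {"tx":0.055,"ty":0,"tz":0,"rx":0,"ry":0,"rz":0,"gripper":1},
    {"tx":0.055,"ty":0,"tz":0,"rx":0,"ry":0,"rz":0,"gripper":1},
    {"tx":0,"ty":0,"tz":0,"rx":0,"ry":0,"rz":0,"gripper":1},
    {"tx":0,"ty":0,"tz":0.05,"rx":0,"ry":0,"rz":0,"gripper":1},
    {"tx":0,"ty":0,"tz":0.05,"rx":0,"ry":0,"rz":0,"gripper":1},
    {"tx":0,"ty":0,"tz":0.05,"rx":0,"ry":0,"rz":0,"gripper":1},
    {"tx":0,"ty":0,"tz":0.05,"rx":0,"ry":0,"rz":0,"gripper":1},
    {"tx":0,"ty":0,"tz":0.02,"rx":0,"ry":0,"rz":0,"gripper":1},
    {"tx":0,"ty":0,"tz":0,"rx":0,"ry":0,"rz":0,"gripper":1},
  ],
)

```text
time_s: 32.65
ee_pos: [515.5, 181.3, 54.6]
ee_rot: [-179.9, 0.0, 96.1]
force: [-0.3, 0.5, 0.4]
gripper_width: 0.5
gripper_force: 0.0
```

send_rows(
  motion=[
    {"tx":-0.01,"ty":0,"tz":0,"rx":0,"ry":0,"rz":0,"gripper":1},
    {"tx":-0.01,"ty":0,"tz":0,"rx":0,"ry":0,"rz":0,"gripper":1},
    {"tx":0,"ty":0,"tz":0,"rx":0,"ry":0,"rz":0,"gripper":1},
    {"tx":0,"ty":0,"tz":0,"rx":0,"ry":0,"rz":0,"gripper":1},
  ],
)

```text
time_s: 33.15
ee_pos: [517.0, 171.5, 55.3]
ee_rot: [180.0, -0.0, 96.0]
force: [-0.5, 0.2, 0.7]
gripper_width: -0.2
gripper_force: 0.0
```

send_rows(
  motion=[
    {"tx":-0.004,"ty":0,"tz":0,"rx":0,"ry":0,"rz":0,"gripper":1},
    {"tx":0,"ty":0,"tz":0,"rx":0,"ry":0,"rz":0,"gripper":1},
    {"tx":0,"ty":0,"tz":0,"rx":0,"ry":0,"rz":0,"gripper":1},
  ],
)

```text
time_s: 33.52
ee_pos: [517.1, 170.1, 55.1]
ee_rot: [180.0, -0.0, 96.0]
force: [-1.3, 3.2, 1.4]
gripper_width: 0.4
gripper_force: 1.5
```

send_rows(
  motion=[
    {"tx":-0.004,"ty":0,"tz":0,"rx":0,"ry":0,"rz":0,"gripper":1},
    {"tx":0,"ty":0,"tz":0,"rx":0,"ry":0,"rz":0,"gripper":1},
    {"tx":0,"ty":0,"tz":0,"rx":0,"ry":0,"rz":0,"gripper":1},
  ],
)

```text
time_s: 33.9
ee_pos: [517.2, 169.8, 55.2]
ee_rot: [180.0, -0.2, 96.0]
force: [-1.8, 11.0, 1.6]
gripper_width: 0.4
gripper_force: 4.3
```

Contact puts the knob at 169.9 − 24 = 146 in y, which is 112 mm in case x, against a stiff stop: the bolt is fully shut. Retract and hand in.

send_rows(
  motion=[
    {"tx":0.02,"ty":0,"tz":0,"rx":0,"ry":0,"rz":0,"gripper":1},
    {"tx":0.02,"ty":0,"tz":0,"rx":0,"ry":0,"rz":0,"gripper":1},
    {"tx":0,"ty":0,"tz":-0.06,"rx":0,"ry":0,"rz":0,"gripper":1},
    {"tx":0,"ty":0,"tz":-0.08,"rx":0,"ry":0,"rz":0,"gripper":1},
    {"tx":0,"ty":0,"tz":-0.08,"rx":0,"ry":0,"rz":0,"gripper":1},
    {"tx":0,"ty":0,"tz":-0.04,"rx":0,"ry":0,"rz":0,"gripper":1},
    {"tx":0,"ty":0,"tz":0,"rx":0,"ry":0,"rz":0,"gripper":1},
    {"tx":0,"ty":0,"tz":0,"rx":0,"ry":0,"rz":0,"gripper":1},
    {"tx":0,"ty":0,"tz":0,"rx":0,"ry":0,"rz":0,"gripper":1},
  ],
)

```text
time_s: 35.02
ee_pos: [514.4, 187.2, 183.5]
ee_rot: [-179.8, 0.0, 96.1]
force: [0.0, 0.9, 0.0]
gripper_width: 0.4
gripper_force: 0.0
```

```bash
python3 -c "
from workcell import env
print(env.state()['time_s'],env.job_done())"
```

```text
the job is handed in; nothing more can be done
35.025 None
```

The tray is turned and fully home with both markers in their grooves, the bolt is shut through the staple against its stop (the first push stalled about 3 mm short, so I regripped and finished it), and the job was handed in at 35 s; no verdict came back.

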